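# Set and lock the tube rocker's speed selector

### The job

Turn the speed selector knob on the tube rocker to the long mark on its scale, then pull the knob fully out (straight up) so that it locks there, and let go. The lock only opens close to the mark and has to be found by feel with a light pull: do not force the knob against it, and leave the things standing around alone.

Things in the scene. Friction and masses are not known exactly. Their poses are not given: they have to be found in the camera images.
- rocker: the tube rocker, a white bench cabinet 180 x 340 mm, flat deck 60 mm above the table, fixed. Origin: centre of its underside; x away from its front, y towards the ribbed tray, z up. The tray (160 x 180 mm, top 90 mm above the table, with a support plate to 97 mm at each end) spans y -37 to 167 mm; the selector's upright axis is at x 0, y -110 mm
- selector_grip (a point): where to hold the black knob: on its axis, mid-length of its grip bar, 6 mm below the bar's top, 92 mm above the table when the knob is in. The upright bar is 46 mm long, 14 mm thick, 28 mm high (10 to 38 mm above the deck) on a skirt disc 48 mm across. x runs along the bar away from the pointer, y across the bar (close the fingers along y), z up
- pointer_tip (a point): tip of the knob's pointer, 30 mm from the knob's axis, 67 mm above the table when the knob is in; the pointer is a nose on the skirt and a thin line on the bar's top, at the bar's -x end
- long_mark (a point): middle of the long mark, a raised bar 20 x 5 mm lying radially on the flat scale ring (100 mm across, 3 mm thick) around the knob, 38.5 mm from the knob's axis; the ring's other marks are round dots 5 mm across. x runs along the mark towards the knob's axis; the pointer is at the mark when this x and selector_grip's x agree
- selector (a joint): the knob's angle, rad, growing anticlockwise seen from above; 0 when the pointer points to the rocker's front (its -x). Range -0.6 to 1.6; stays where it is left (friction 0.04 N m). It starts 0.5 to 1.5 rad anticlockwise of the long mark, so it is turned clockwise
- scale_ring (a joint): the angle of the scale ring with its long mark, rad, same sense and zero as selector: the pointer is at the long mark when both joints are equal. The ring is clamped and does not move
- spindle (a joint): how far the knob is pulled out (up), m: 0 in, 0.010 fully out at its end stop. It slides with about 2.5 N of friction plus 1 N of weight and stays where it is left. Away from the lock slot it is blocked: after 1 mm the lock pin meets a gate, which yields on a spring of 2500 N/m for 6 mm, then is solid
- lock_pin: pin inside the cabinet, out of sight, carried by the knob 50 mm from its axis. A hidden slot lets it, and the knob, out; the slot lies anywhere within 0.19 rad either side of the long mark and takes the pin over about +-0.02 rad. Turned under a light pull the pin slips in, the pull falls to the friction, and the knob draws out and no longer turns. Over 15 N damages the pin
- tube_rack: blue rack with sample tubes, 60 x 140 mm, 75 mm high, loose; origin under its centre; leave it alone
- specimen_pot: specimen pot, 52 mm across, 60 mm high, loose; origin under its centre; leave it alone
- drop_bottle: small brown drop bottle, 34 mm across, 75 mm high, loose; origin under its centre; leave it alone

How it is judged:
By the outcome, as a careful person would: the job done as asked, in the order asked, and still so for the second after the job is handed in, with the robot touching nothing.
It also fails if it takes over 51 s, if anything falls off the work surface, if the arm or the gripper's body presses on something with over 40 N, if the wrist force passes 120 N, or if a joint passes its speed limit or range.

### The arm

A 6-joint arm with a two-finger parallel gripper is mounted at the origin on the work surface. World frame = base frame: x ahead of the robot, y to its left, z up, the work surface at z = 0. Lengths are in m, angles in degrees, forces in N, time in s.
With the tool pointing down it reaches from about 0.375 to 0.9 m from the base axis. Payload 3.1 kg.
Tool frame: the origin (TCP) lies on the centre line of the jaws, within the pads' length; the fingertips stand 8 mm ahead of it and the grasp point (between the pads) lies 11 mm behind it (bot.tip_extent is the distance from the TCP to the fingertips, in m); z points along the fingers, y is the line along which they close (so a half turn about z gives the same grasp; the last joint's range is limited). The gripper opens to 87 mm and grips with 3 to 60 N. Pads are 19 mm wide; open, the fingers measure 117 mm over their backs; the gripper's body (75 mm by 190 mm) begins 51 mm behind the grasp point.
Start: joints at [-80.701, 30.224, 82.088, -0, 67.689, -10.227], TCP at [0.209, -0.589, 0.231] pointing down, gripper open.
Joint ranges: [-176.69, 176.69], [-43.24, 126.21], [12.49, 139.97], [-82, 262], [0, 151.66], [-163.58, 163.58]. Speed limits (degrees/s): [159.86, 159.86, 180, 180, 180, 180].

### API

Orientations are given as a 3x3 rotation matrix whose columns are the frame's x, y, z axes.
In Python, from rig import bot, vision, workorder gives the robot as it stands.
- The arm moves only by the shell command python3 -m handwheel 'ROWS'. ROWS is JSON, a list of rows, each an object with "delta_rot": the turn, a rotation vector about the tool's x, y, z in rad, a list of three; "xyz": the shift along the tool's x, y, z in mm, a list of three; "hand": the closure, from -1 (fully open) to 1 (shut). A call has exactly 5 rows; each row is the pose to reach, as a shift and turn from the pose commanded when the call began, along the tool's axes at that moment; what a row does not reach only later rows make up. A row lasts 1/8 s, in which the tool goes at most 62.5 mm and 10.7 degrees, less where a joint would pass 70% of its speed; a pose out of reach is approached as far as the arm can. A call with a gripper value outside its range is refused whole. The fingers move at their own pace and stop on an object; the grip force is fixed at half the most. Time passes only in rows, so rows that repeat a pose let the fingers close, or fill a call up. It gives the time, the measured TCP pose, the force, the opening and the grip force at its end, in the units of the state.
- bot.read_state(): the state, without advancing time (a new reading comes with each control period).
- vision.capture(name): name is "side" or "top"; returns the picture (384x512x3 uint8, red, green, blue); there is no depth.
- vision.camera_model(name): a dict with "camera_matrix" (3x3 intrinsics, pixels), "camera_from_world" (4x4, takes a point from world to camera coordinates). Camera axes: x right, y up, looking along -z (the intrinsics and any distortion apply to the point x, -y, -z); pixel columns grow to the right and rows downward; lengths in m; the calibration is good to about 2 mm. A picture is of the moment at which its call begins. camera_model takes no time and is no camera call.
- workorder.hand_in(): hands the job in; it is judged then, once.
The state is a dict: "time_s": time; "joint_positions": joint angles; "qvel": joint speeds; "tau": joint torques, N m; "position": TCP position; "tcp_rot": TCP orientation; "force": force on the tool from outside, world axes, zero at the start; "moment": the same for the moment, N m; "opening": opening from 0.0 (shut) to 1.0 (fully open); "grasp_force": force on a finger pad.
Only numpy, scipy, OpenCV 4.12 (cv2) and the standard library are available. Lean on these libraries where they do the work, as an engineer would, in place of code of your own. Each camera call takes 0.05 s, during which the arm holds its last target. There are 200 camera calls.

## Working session

There is one attempt and no reset: what is moved stays moved. The work goes in short steps, Python scripts to look and compute and a shell command to move; the robot and the scene stay as the last step left them, time stands still between calls to the robot, and variables do not carry over. Pictures are saved under pics/ and viewed, at most 10 in all, crops included, and the job is handed in when it is done.

```bash
mkdir -p pics
python3 - <<'E'
from rig import bot,vision
import cv2,numpy as np
for n in("top","side"):
    im=vision.capture(n); cv2.imwrite(f"pics/{n}0.png",im[:,:,::-1]); m=vision.camera_model(n); print(n,m)
s=bot.read_state(); print(s)
E
```

```text
top {'camera_matrix': array([[402.92507245,   0.        , 253.59789685],
       [  0.        , 402.92507245, 190.96954645],
       [  0.        ,   0.        ,   1.        ]]), 'camera_from_world': array([[-0.0036459 , -0.99980235,  0.01954409,  0.04522983],
       [ 0.99821176, -0.00247259,  0.05972575, -0.56020706],
       [-0.05966562,  0.01972689,  0.99802348, -0.92007354],
       [ 0.        ,  0.        ,  0.        ,  1.        ]])}
side {'camera_matrix': array([[349.62717518,   0.        , 262.94271058],
       [  0.        , 349.62717518, 194.54412758],
       [  0.        ,   0.        ,   1.        ]]), 'camera_from_world': array([[ 0.99573614, -0.09201759,  0.00650417, -0.55419656],
       [ 0.05946252,  0.69415886,  0.71736161, -0.12405097],
       [-0.07052482, -0.71391613,  0.69667066, -0.71223438],
       [ 0.        ,  0.        ,  0.        ,  1.        ]])}
{'time_s': 0.1, 'joint_positions': array([-8.06989223e+01,  3.02748958e+01,  8.21483914e+01, -8.46379246e-04,
        6.76862378e+01, -1.02266229e+01]), 'qvel': array([ 0.00389346, -0.08556913, -0.23879197,  0.00306595,  0.07140642,
       -0.04883272]), 'tau': array([ 1.31764773e-04, -4.40984237e+01, -1.77151287e+01,  6.34513004e-02,
        5.33836358e-02, -3.51773292e-05]), 'position': array([ 0.20884262, -0.58841457,  0.2296596 ]), 'tcp_rot': array([[ 9.42478170e-01,  3.34267550e-01, -3.22438717e-04],
       [ 3.34267547e-01, -9.42476343e-01,  1.88422888e-03],
       [ 3.25945709e-04, -1.88362539e-03, -9.99998173e-01]]), 'force': array([ 0.24766116, -0.29100024, -0.11865201]), 'moment': array([ 0.03109727, -0.00513272,  0.06336014]), 'grasp_force': 0.0, 'opening': 0.9974015702461074}
```

View pics/top0.png

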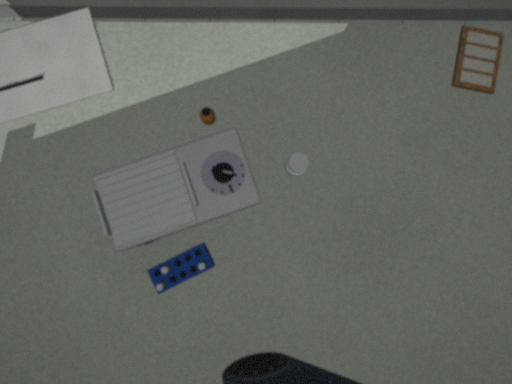

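View pics/side0.png

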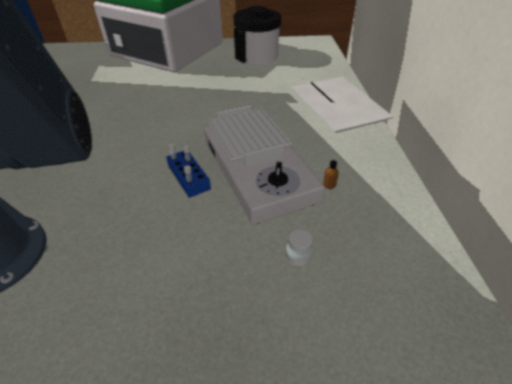

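```bash
cat > h.py <<'E'
import numpy as np,cv2
from rig import vision
def ray(n,u,v,z):
    m=vision.camera_model(n);K=m["camera_matrix"];T=m["camera_from_world"];R=T[:3,:3]
    d=np.linalg.solve(K,[u,v,1]);d=R.T@(d*[1,-1,-1]);c=-R.T@T[:3,3]
    return c+d*(z-c[2])/d[2]
def px(n,p):
    m=vision.camera_model(n);q=m["camera_from_world"]@np.r_[p,1]
    q=m["camera_matrix"]@(q[:3]*[1,-1,-1]);return q[:2]/q[2]
E
python3 - <<'E'
from h import *
im=cv2.imread("pics/top0.png")
x0,y0,w,h=192,142,64,60
cv2.imwrite("pics/crop.png",cv2.resize(im[y0:y0+h,x0:x0+w],None,fx=10,fy=10,interpolation=cv2.INTER_CUBIC))
g=cv2.cvtColor(im,cv2.COLOR_BGR2GRAY)
# warp-free: tabulate knob dark blob & cabinet
m=np.zeros_like(g);m[140:205,195:255]=(g[140:205,195:255]<45)*255
n,l,s,c=cv2.connectedComponentsWithStats(m)
for i in range(1,n):print("dark",s[i],c[i])
cab=cv2.morphologyEx((g>105).astype(np.uint8)*255,cv2.MORPH_CLOSE,np.ones((25,25)))
print(g[200,225],g[240,60+200],g[173,205],g[210,300])
side=cv2.imread("pics/side0.png");cv2.imwrite("pics/crops.png",cv2.resize(side[140:220,230:345],None,fx=6,fy=6,interpolation=cv2.INTER_CUBIC))
E
```

```text
dark [212 163  22  20 281] [221.95373665 172.22775801]
116 104 92 99
```

View pics/crop.png

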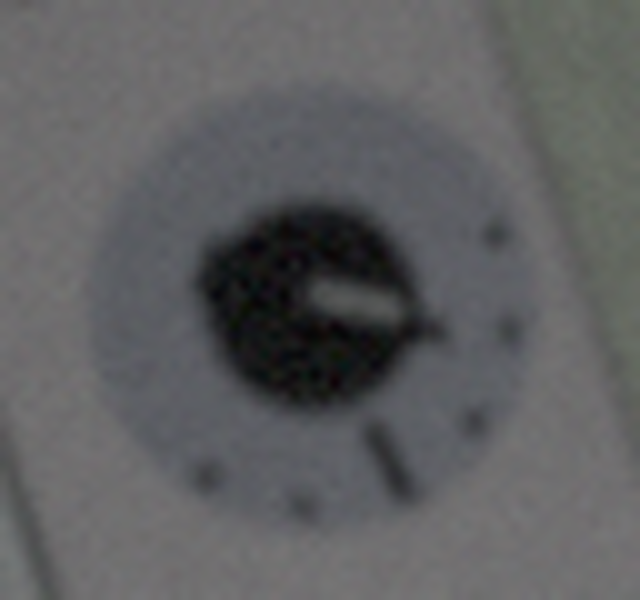

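View pics/crops.png

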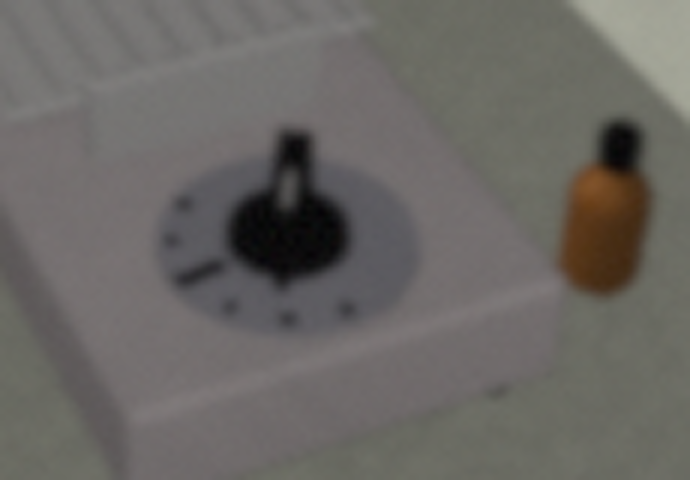

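The top crop shows the ring spanning x 90–540, y 80–530 (10× scale), the long mark from (375,430) to (408,497), the pointer nose tip at (440,332) and the white line on the bar from (308,293) to (405,308). The side crop agrees: the nose is at (283,283) and the mark at (200,273).

Run:
```python
from h import *
from rig import bot
T=lambda u,v,z:ray("top",192+(u+.5)/10-.5,142+(v+.5)/10-.5,z)
S=lambda u,v,z:ray("side",230+(u+.5)/6-.5,140+(v+.5)/6-.5,z)
def circ(P):
    P=np.array(P)[:,:2];A=np.c_[2*P,np.ones(len(P))];s=np.linalg.lstsq(A,(P**2).sum(1),rcond=None)[0]
    return s[:2],np.sqrt(s[2]+s[:2]@s[:2])
ring=circ([T(u,v,.063) for u,v in[(90,300),(540,305),(315,80),(318,530)]]);
rs=circ([S(u,v,.063) for u,v in[(157,245),(420,248),(285,155),(290,336)]]);
print("ring top",ring,"side",rs)
c=ring[0]
print("dots r",[np.linalg.norm(T(u,v,.063)[:2]-c).round(4) for u,v in[(496,233),(511,330),(474,423),(305,508),(207,477)]])
def ang(d):return np.degrees(np.arctan2(d[1],d[0])).round(1)
a,b=T(375,430,.064),T(408,497,.064);m=(a+b)/2;print("mark len",np.linalg.norm(b-a),"r",np.linalg.norm(m[:2]-c),"ang ends",ang(b-a),"ang c",ang(m[:2]-c))
a,b=T(308,293,.098),T(405,308,.098);print("line",a,b,ang(b-a))
t=T(440,332,.067);print("nose",t,np.linalg.norm(t[:2]-c),ang(t[:2]-c))
c2=rs[0];m=S(200,273,.064);t=S(283,285,.067);print("side mark",ang(m[:2]-c2),np.linalg.norm(m[:2]-c2),"nose",ang(t[:2]-c2),np.linalg.norm(t[:2]-c2))
cor=[ray("top",u,v,.06) for u,v in[(235,130),(259,201)]];print("front edge... x dir",ang(cor[0]-cor[1]),np.linalg.norm(cor[0]-cor[1]))
for n,p,z in[("pot",(298,158),.06),("bottle",(207,111),.075),("rack",(181,268),.06),]:print(n,ray("top",*p,z))
s=bot.read_state();print(s["position"],s["tcp_rot"].round(4))
```

```text
ring top (array([0.59978272, 0.11178308]), np.float64(0.04983049863156412)) side (array([0.59965277, 0.11021925]), np.float64(0.05021924332602983))
dots r [np.float64(0.043), np.float64(0.0436), np.float64(0.0439), np.float64(0.0452), np.float64(0.045)]
mark len 0.01650031737923008 r 0.03920406500011609 ang ends -153.9 ang c -154.5
line [0.5984315  0.11135304 0.098     ] [0.59519881 0.09077023 0.098     ] -98.9
nose [0.59317745 0.08412117 0.067     ] 0.02843959617368133 -103.4
side mark -155.6 0.03826372503666462 nose -101.2 0.028635738132326165
front edge... x dir 18.4 0.16737016277603842
pot [ 0.63117215 -0.05497178  0.06      ]
bottle [0.73326407 0.14652571 0.075     ]
rack [0.3896958  0.20347504 0.06      ]
[ 0.20884262 -0.58841457  0.2296596 ] [[ 9.425e-01  3.343e-01 -3.000e-04]
 [ 3.343e-01 -9.425e-01  1.900e-03]
 [ 3.000e-04 -1.900e-03 -1.000e+00]]
```

Axis is at about (0.600, 0.111), with the ring 100 mm across as specified. The pointer is at -100.5° and the mark at -155°, so the knob needs about 54.5° clockwise. Moving above it.

```bash
python3 -m handwheel '[{"delta_rot":[0,0,0],"xyz":[45,-40,0],"hand":-1},{"delta_rot":[0,0,0],"xyz":[90,-80,0],"hand":-1},{"delta_rot":[0,0,0],"xyz":[136,-120,0],"hand":-1},{"delta_rot":[0,0,0],"xyz":[182,-160,5],"hand":-1},{"delta_rot":[0,0,0],"xyz":[228,-200,10],"hand":-1}]'
python3 -m handwheel '[{"delta_rot":[0,0,0],"xyz":[45,-40,0],"hand":-1},{"delta_rot":[0,0,0],"xyz":[90,-80,0],"hand":-1},{"delta_rot":[0,0,0],"xyz":[136,-120,0],"hand":-1},{"delta_rot":[0,0,0],"xyz":[182,-160,0],"hand":-1},{"delta_rot":[0,0,0],"xyz":[228,-200,0],"hand":-1}]'
python3 -m handwheel '[{"delta_rot":[0,0,-0.18],"xyz":[40,-36,5],"hand":-1},{"delta_rot":[0,0,-0.36],"xyz":[80,-70,10],"hand":-1},{"delta_rot":[0,0,-0.54],"xyz":[120,-105,15],"hand":-1},{"delta_rot":[0,0,-0.72],"xyz":[146,-128,20],"hand":-1},{"delta_rot":[0,0,-0.90],"xyz":[146,-128,20],"hand":-1}]'
```

```text
time_s: 0.72
position: [0.3576, -0.3225, 0.2203]
tcp_rot: [[0.943, 0.334, 0.0], [0.334, -0.943, 0.0], [0.0, -0.0, -1.0]]
force: [-0.0, -0.6, 0.9]
opening: 1.001
grasp_force: 0.0
time_s: 1.35
position: [0.5057, -0.0577, 0.2204]
tcp_rot: [[0.942, 0.334, -0.0], [0.334, -0.942, -0.0], [-0.0, 0.0, -1.0]]
force: [-0.2, -0.6, -0.0]
opening: 0.999
grasp_force: 0.0
time_s: 1.98
position: [0.6003, 0.1125, 0.1994]
tcp_rot: [[0.315, 0.949, -0.001], [0.949, -0.315, 0.0], [0.0, -0.001, -1.0]]
force: [-0.1, -0.3, -0.5]
opening: 1.001
grasp_force: 0.0
```

```bash
python3 -m handwheel '[{"delta_rot":[0,0,-0.07],"xyz":[-1.6,0,40],"hand":-1},{"delta_rot":[0,0,-0.14],"xyz":[-1.6,0,75],"hand":-1},{"delta_rot":[0,0,-0.14],"xyz":[-1.6,0,100],"hand":-1},{"delta_rot":[0,0,-0.14],"xyz":[-1.6,0,116],"hand":-1},{"delta_rot":[0,0,-0.14],"xyz":[-1.6,0,116],"hand":-0.3}]'
python3 -m handwheel '[{"delta_rot":[0,0,0],"xyz":[0,0,0],"hand":0.2},{"delta_rot":[0,0,0],"xyz":[0,0,0],"hand":0.5},{"delta_rot":[0,0,0],"xyz":[0,0,0],"hand":1},{"delta_rot":[0,0,0],"xyz":[0,0,0],"hand":1},{"delta_rot":[0,0,0],"xyz":[0,0,0],"hand":1}]'
python3 -c "
from rig import bot;s=bot.read_state();print(s['force'],s['moment'])"
```

```text
time_s: 2.6
position: [0.5984, 0.1083, 0.0833]
tcp_rot: [[0.189, 0.982, -0.003], [0.982, -0.189, 0.0], [-0.0, -0.003, -1.0]]
force: [0.4, -0.8, -0.0]
opening: 0.95
grasp_force: 0.0
time_s: 3.22
position: [0.5994, 0.1083, 0.0848]
tcp_rot: [[0.189, 0.982, 0.0], [0.982, -0.189, 0.0], [0.0, 0.0, -1.0]]
force: [0.6, -0.0, -0.2]
opening: 0.402
grasp_force: 0.0
[ 0.57323206 -0.01366096 -0.20089876] [-0.00036657 -0.09208927  0.01405111]
```

```bash
python3 -m handwheel '[{"delta_rot":[0,0,0],"xyz":[2.6,0,1],"hand":0.2},{"delta_rot":[0,0,0],"xyz":[2.6,0,1],"hand":0.4},{"delta_rot":[0,0,0],"xyz":[2.6,0,1],"hand":1},{"delta_rot":[0,0,0],"xyz":[2.6,0,1],"hand":1},{"delta_rot":[0,0,0],"xyz":[2.6,0,1],"hand":1}]'
python3 -m handwheel '[{"delta_rot":[0,0,0],"xyz":[0,0,0],"hand":1},{"delta_rot":[0,0,0],"xyz":[0,0,0],"hand":1},{"delta_rot":[0,0,0],"xyz":[0,0,0],"hand":1},{"delta_rot":[0,0,0],"xyz":[0,0,0],"hand":1},{"delta_rot":[0,0,0],"xyz":[0,0,0],"hand":1}]'
python3 -c "
from rig import bot;s=bot.read_state();print(s['force'],s['moment'])"
```

```text
time_s: 3.85
position: [0.5993, 0.1109, 0.0835]
tcp_rot: [[0.189, 0.982, -0.001], [0.982, -0.189, 0.0], [-0.0, -0.001, -1.0]]
force: [-1.1, -0.5, 0.8]
opening: 0.159
grasp_force: 30.0
time_s: 4.47
position: [0.5994, 0.1109, 0.0835]
tcp_rot: [[0.189, 0.982, -0.001], [0.982, -0.189, 0.0], [-0.0, -0.001, -1.0]]
force: [-3.9, -0.2, 1.8]
opening: 0.154
grasp_force: 30.0
[-3.91486269 -0.1879015   1.82516485] [0.08692324 0.40775807 0.03505718]
```

```bash
python3 -m handwheel '[{"delta_rot":[0,0,0.14],"xyz":[0,0,0],"hand":1},{"delta_rot":[0,0,0.28],"xyz":[0,0,0],"hand":1},{"delta_rot":[0,0,0.42],"xyz":[0,0,0],"hand":1},{"delta_rot":[0,0,0.56],"xyz":[0,0,0],"hand":1},{"delta_rot":[0,0,0.68],"xyz":[0,0,0],"hand":1}]'
python3 -m handwheel '[{"delta_rot":[0,0,0],"xyz":[0,0,0],"hand":1},{"delta_rot":[0,0,0],"xyz":[0,0,0],"hand":1},{"delta_rot":[0,0,0],"xyz":[0,0,0],"hand":1},{"delta_rot":[0,0,0],"xyz":[0,0,0],"hand":1},{"delta_rot":[0,0,0],"xyz":[0,0,0],"hand":1}]'
python3 - <<'E'
from rig import bot,vision;import cv2
s=bot.read_state();print(s['force'],s['moment'])
im=vision.capture("side")[:,:,::-1];cv2.imwrite("pics/s1.png",cv2.resize(im[120:220,220:345],None,fx=6,fy=6,interpolation=cv2.INTER_CUBIC))
E
```

```text
time_s: 5.1
position: [0.5986, 0.1113, 0.0835]
tcp_rot: [[0.767, 0.642, -0.003], [0.642, -0.767, 0.001], [-0.002, -0.002, -1.0]]
force: [-3.2, 1.8, 1.9]
opening: 0.16
grasp_force: 30.0
time_s: 5.72
position: [0.5986, 0.1113, 0.0835]
tcp_rot: [[0.763, 0.646, -0.002], [0.646, -0.763, 0.001], [-0.001, -0.002, -1.0]]
force: [-5.4, 2.8, 3.8]
opening: 0.154
grasp_force: 30.0
[-5.35869458  2.78044617  3.81316507] [ 0.41145227  0.82761633 -0.01578703]
```

View pics/s1.png

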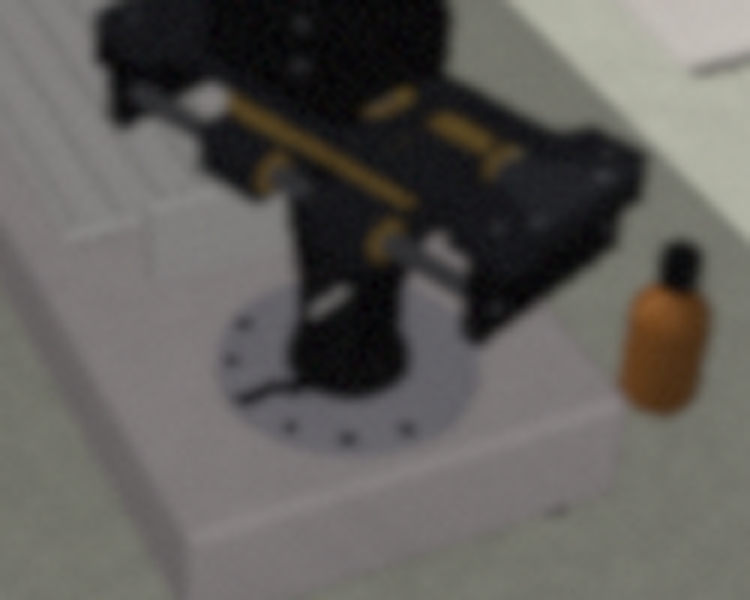

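The side view shows the knob gripped and turned. The nose is near (285,385), by the mark's inner end, so I'll compare that with the angle the tool reports.

Run:
```python
from h import *
c=np.array([.5997,.1105])
for a in(-130,-135,-140,-145,-150,-155):
    r=np.radians(a);d=np.array([np.cos(r),np.sin(r)])
    f=lambda q:((np.array(q)-[220,120]+.5)*6-.5).round(0)
    print(a,"nose",f(px("side",np.r_[c+.03*d,.067])),"mark in/out",f(px("side",np.r_[c+.0285*d,.0635])),f(px("side",np.r_[c+.0485*d,.0635])))
print(ray("side",220+310/6,120+302/6,.098))
```

```text
-130 nose [304. 397.] mark in/out [306. 402.] [276. 433.]
-135 nose [298. 394.] mark in/out [301. 399.] [266. 428.]
-140 nose [293. 391.] mark in/out [296. 396.] [258. 422.]
-145 nose [288. 387.] mark in/out [291. 393.] [250. 416.]
-150 nose [284. 384.] mark in/out [287. 389.] [243. 410.]
-155 nose [280. 380.] mark in/out [283. 385.] [237. 403.]
[0.58446678 0.10305628 0.098     ]
```

```bash
python3 - <<'E'
from h import *
f=lambda u,v,z:ray("side",220+(u+.5)/6-.5,120+(v+.5)/6-.5,z)
a,b=f(312,312,.098),f(350,288,.098);d=a-b;print(a,b,np.degrees(np.arctan2(d[1],d[0])))
im=vision.capture("top")[:,:,::-1];cv2.imwrite("pics/s2.png",im)
E
python3 -m handwheel '[{"delta_rot":[0,0,0],"xyz":[0,0,-0.2],"hand":1},{"delta_rot":[0,0,0],"xyz":[0,0,-0.5],"hand":1},{"delta_rot":[0,0,0],"xyz":[0,0,-0.9],"hand":1},{"delta_rot":[0,0,0],"xyz":[0,0,-1.2],"hand":1},{"delta_rot":[0,0,0],"xyz":[0,0,-1.5],"hand":1}]'
python3 -m handwheel '[{"delta_rot":[0,0,0],"xyz":[0,0,0],"hand":1},{"delta_rot":[0,0,0],"xyz":[0,0,0],"hand":1},{"delta_rot":[0,0,0],"xyz":[0,0,0],"hand":1},{"delta_rot":[0,0,0],"xyz":[0,0,0],"hand":1},{"delta_rot":[0,0,0],"xyz":[0,0,0],"hand":1}]'
```

```text
[0.58382844 0.09891936 0.098     ] [0.59913004 0.11115481 0.098     ] -141.3535098637722
time_s: 6.45
position: [0.5986, 0.1113, 0.0839]
tcp_rot: [[0.764, 0.645, -0.003], [0.645, -0.764, 0.001], [-0.002, -0.002, -1.0]]
force: [-4.2, 2.6, -4.0]
opening: 0.161
grasp_force: 30.0
time_s: 7.08
position: [0.5986, 0.1113, 0.084]
tcp_rot: [[0.764, 0.645, -0.003], [0.645, -0.764, 0.001], [-0.002, -0.002, -1.0]]
force: [-3.8, 3.5, -3.8]
opening: 0.159
grasp_force: 30.0
```

```bash
python3 -m handwheel '[{"delta_rot":[0,0,0],"xyz":[0,0,-0.3],"hand":1},{"delta_rot":[0,0,0],"xyz":[0,0,-0.6],"hand":1},{"delta_rot":[0,0,0],"xyz":[0,0,-0.9],"hand":1},{"delta_rot":[0,0,0],"xyz":[0,0,-1.2],"hand":1},{"delta_rot":[0,0,0],"xyz":[0,0,-1.2],"hand":1}]'
```

```text
time_s: 7.7
position: [0.5986, 0.1113, 0.085]
tcp_rot: [[0.764, 0.645, -0.003], [0.645, -0.764, 0.001], [-0.002, -0.002, -1.0]]
force: [-3.4, 3.4, -4.1]
opening: 0.16
grasp_force: 30.0
```

```bash
python3 -m handwheel '[{"delta_rot":[0,0,0],"xyz":[0,0,-0.3],"hand":1},{"delta_rot":[0,0,0],"xyz":[0,0,-0.6],"hand":1},{"delta_rot":[0,0,0],"xyz":[0,0,-0.9],"hand":1},{"delta_rot":[0,0,0],"xyz":[0,0,-1.1],"hand":1},{"delta_rot":[0,0,0],"xyz":[0,0,-1.1],"hand":1}]'
```

```text
time_s: 8.32
position: [0.5986, 0.1113, 0.086]
tcp_rot: [[0.764, 0.645, -0.003], [0.645, -0.764, 0.001], [-0.002, -0.002, -1.0]]
force: [-3.8, 4.8, -6.6]
opening: 0.158
grasp_force: 30.0
```

```bash
python3 -m handwheel '[{"delta_rot":[0,0,0.007],"xyz":[0,0,-0.3],"hand":1},{"delta_rot":[0,0,0.014],"xyz":[0,0,-0.5],"hand":1},{"delta_rot":[0,0,0.021],"xyz":[0,0,-0.5],"hand":1},{"delta_rot":[0,0,0.028],"xyz":[0,0,-0.5],"hand":1},{"delta_rot":[0,0,0.035],"xyz":[0,0,-0.5],"hand":1}]'
```

```text
time_s: 8.95
position: [0.5985, 0.1113, 0.0864]
tcp_rot: [[0.786, 0.618, -0.003], [0.618, -0.786, 0.0], [-0.002, -0.002, -1.0]]
force: [-4.3, 2.9, -7.2]
opening: 0.16
grasp_force: 30.0
```

```bash
python3 -m handwheel '[{"delta_rot":[0,0,0.007],"xyz":[0,0,0],"hand":1},{"delta_rot":[0,0,0.014],"xyz":[0,0,0],"hand":1},{"delta_rot":[0,0,0.021],"xyz":[0,0,0],"hand":1},{"delta_rot":[0,0,0.028],"xyz":[0,0,0],"hand":1},{"delta_rot":[0,0,0.035],"xyz":[0,0,0],"hand":1}]'
```

```text
time_s: 9.57
position: [0.5985, 0.1113, 0.0864]
tcp_rot: [[0.807, 0.59, -0.003], [0.59, -0.807, 0.001], [-0.002, -0.002, -1.0]]
force: [-3.5, 3.3, -7.6]
opening: 0.162
grasp_force: 30.0
```

```bash
python3 -m handwheel '[{"delta_rot":[0,0,0.007],"xyz":[0,0,0],"hand":1},{"delta_rot":[0,0,0.014],"xyz":[0,0,0],"hand":1},{"delta_rot":[0,0,0.021],"xyz":[0,0,0],"hand":1},{"delta_rot":[0,0,0.028],"xyz":[0,0,0],"hand":1},{"delta_rot":[0,0,0.035],"xyz":[0,0,0],"hand":1}]'
```

```text
time_s: 10.2
position: [0.5985, 0.1114, 0.0864]
tcp_rot: [[0.828, 0.561, -0.003], [0.561, -0.828, 0.001], [-0.002, -0.002, -1.0]]
force: [-3.6, 3.7, -5.8]
opening: 0.159
grasp_force: 30.0
```

```bash
python3 -m handwheel '[{"delta_rot":[0,0,0.005],"xyz":[0,0,0],"hand":1},{"delta_rot":[0,0,0.01],"xyz":[0,0,0],"hand":1},{"delta_rot":[0,0,0.015],"xyz":[0,0,0],"hand":1},{"delta_rot":[0,0,0.02],"xyz":[0,0,0],"hand":1},{"delta_rot":[0,0,0.025],"xyz":[0,0,0],"hand":1}]'; python3 -c "
from rig import bot;s=bot.read_state();print(s['force'],s['moment'])"
```

```text
time_s: 10.82
position: [0.5985, 0.1114, 0.0868]
tcp_rot: [[0.841, 0.54, -0.003], [0.54, -0.841, 0.001], [-0.002, -0.002, -1.0]]
force: [-3.5, 3.8, -5.1]
opening: 0.158
grasp_force: 30.0
[-3.51268254  3.82346302 -5.13778819] [0.75050436 0.80211991 0.00551176]
```

```bash
python3 -m handwheel '[{"delta_rot":[0,0,0],"xyz":[0,0,-0.3],"hand":1},{"delta_rot":[0,0,0],"xyz":[0,0,-0.6],"hand":1},{"delta_rot":[0,0,0],"xyz":[0,0,-0.9],"hand":1},{"delta_rot":[0,0,0],"xyz":[0,0,-1.2],"hand":1},{"delta_rot":[0,0,0],"xyz":[0,0,-1.2],"hand":1}]'
```

```text
time_s: 11.45
position: [0.5985, 0.1114, 0.0879]
tcp_rot: [[0.842, 0.54, -0.003], [0.54, -0.842, 0.001], [-0.002, -0.003, -1.0]]
force: [-5.8, 3.7, -4.0]
opening: 0.155
grasp_force: 30.0
```

It's in the slot: the knob has risen over 4 mm and the pull is down to friction alone. Drawing it out, watching the force.

```bash
python3 -m handwheel '[{"delta_rot":[0,0,0],"xyz":[0,0,-0.5],"hand":1},{"delta_rot":[0,0,0],"xyz":[0,0,-1],"hand":1},{"delta_rot":[0,0,0],"xyz":[0,0,-1.5],"hand":1},{"delta_rot":[0,0,0],"xyz":[0,0,-2],"hand":1},{"delta_rot":[0,0,0],"xyz":[0,0,-2.5],"hand":1}]'
```

```text
time_s: 12.08
position: [0.5985, 0.1114, 0.0903]
tcp_rot: [[0.842, 0.54, -0.003], [0.54, -0.842, 0.001], [-0.002, -0.003, -1.0]]
force: [-4.6, 3.9, -6.1]
opening: 0.161
grasp_force: 30.0
```

```bash
python3 -m handwheel '[{"delta_rot":[0,0,0],"xyz":[0,0,-0.5],"hand":1},{"delta_rot":[0,0,0],"xyz":[0,0,-1],"hand":1},{"delta_rot":[0,0,0],"xyz":[0,0,-1.5],"hand":1},{"delta_rot":[0,0,0],"xyz":[0,0,-2],"hand":1},{"delta_rot":[0,0,0],"xyz":[0,0,-2.5],"hand":1}]'
```

```text
time_s: 12.7
position: [0.5985, 0.1114, 0.0927]
tcp_rot: [[0.842, 0.54, -0.003], [0.54, -0.842, 0.001], [-0.002, -0.003, -1.0]]
force: [-4.3, 3.0, -6.0]
opening: 0.16
grasp_force: 30.0
```

```bash
python3 -m handwheel '[{"delta_rot":[0,0,0],"xyz":[0,0,-0.3],"hand":1},{"delta_rot":[0,0,0],"xyz":[0,0,-0.6],"hand":1},{"delta_rot":[0,0,0],"xyz":[0,0,-0.9],"hand":1},{"delta_rot":[0,0,0],"xyz":[0,0,-1.1],"hand":1},{"delta_rot":[0,0,0],"xyz":[0,0,-1.1],"hand":1}]'
```

```text
time_s: 13.32
position: [0.5985, 0.1114, 0.0936]
tcp_rot: [[0.842, 0.54, -0.003], [0.54, -0.842, 0.001], [-0.002, -0.003, -1.0]]
force: [-3.1, 3.5, -7.2]
opening: 0.157
grasp_force: 30.0
```

```bash
python3 -m handwheel '[{"delta_rot":[0,0,0],"xyz":[0,0,-0.2],"hand":1},{"delta_rot":[0,0,0],"xyz":[0,0,-0.4],"hand":1},{"delta_rot":[0,0,0],"xyz":[0,0,-0.4],"hand":1},{"delta_rot":[0,0,0],"xyz":[0,0,-0.4],"hand":1},{"delta_rot":[0,0,0],"xyz":[0,0,-0.4],"hand":1}]'
```

```text
time_s: 13.95
position: [0.5984, 0.1113, 0.0936]
tcp_rot: [[0.842, 0.54, -0.003], [0.54, -0.842, 0.001], [-0.002, -0.003, -1.0]]
force: [-3.7, 4.0, -12.8]
opening: 0.157
grasp_force: 30.0
```

End stop reached: 10.1 mm out, and the force rises with no further motion. Relaxing, releasing and retreating.

```bash
python3 -m handwheel '[{"delta_rot":[0,0,0],"xyz":[0,0,0.4],"hand":1},{"delta_rot":[0,0,0],"xyz":[0,0,0.4],"hand":0.3},{"delta_rot":[0,0,0],"xyz":[0,0,0.4],"hand":0},{"delta_rot":[0,0,0],"xyz":[0,0,0.4],"hand":0},{"delta_rot":[0,0,0],"xyz":[0,0,0.4],"hand":0}]'
python3 -m handwheel '[{"delta_rot":[0,0,0],"xyz":[0,0,0],"hand":0},{"delta_rot":[0,0,0],"xyz":[0,0,-15],"hand":0},{"delta_rot":[0,0,0],"xyz":[0,0,-40],"hand":0},{"delta_rot":[0,0,0],"xyz":[0,0,-80],"hand":0},{"delta_rot":[0,0,0],"xyz":[0,0,-110],"hand":0}]'
python3 -m handwheel '[{"delta_rot":[0,0,0],"xyz":[-40,40,0],"hand":0},{"delta_rot":[0,0,0],"xyz":[-80,80,0],"hand":0},{"delta_rot":[0,0,0],"xyz":[-110,120,0],"hand":0},{"delta_rot":[0,0,0],"xyz":[-110,120,0],"hand":0},{"delta_rot":[0,0,0],"xyz":[-110,120,0],"hand":0}]'
python3 - <<'E'
from rig import vision;import cv2,numpy as np
a=vision.capture("side")[:,:,::-1];b=vision.capture("top")[:,:,::-1]
r=lambda i:cv2.resize(i,(390,300),interpolation=cv2.INTER_CUBIC)
cv2.imwrite("pics/f.png",np.hstack([r(a[125:217,225:345]),r(b[132:212,172:276])]))
E
```

```text
time_s: 14.58
position: [0.6011, 0.1104, 0.096]
tcp_rot: [[0.841, 0.54, 0.003], [0.54, -0.841, -0.0], [0.002, 0.002, -1.0]]
force: [-0.6, -0.6, -0.5]
opening: 0.472
grasp_force: 0.0
time_s: 15.2
position: [0.6004, 0.1109, 0.2079]
tcp_rot: [[0.841, 0.54, 0.003], [0.54, -0.841, -0.0], [0.002, 0.002, -1.0]]
force: [-0.4, -0.6, -1.2]
opening: 0.503
grasp_force: 0.0
time_s: 15.82
position: [0.5722, -0.0493, 0.2058]
tcp_rot: [[0.842, 0.54, 0.001], [0.54, -0.842, 0.0], [0.001, 0.0, -1.0]]
force: [1.1, -0.0, -0.1]
opening: 0.501
grasp_force: 0.0
```

View pics/f.png

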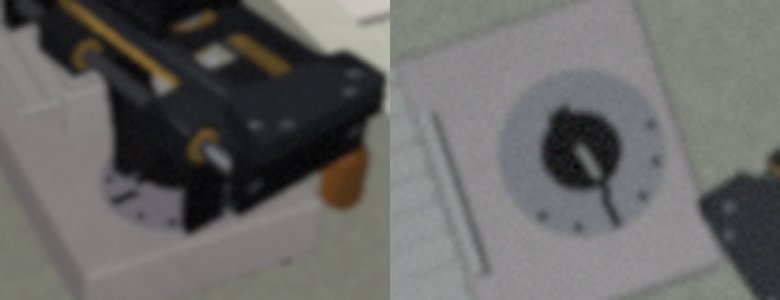

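The top view at right shows the pointer just short of the mark's inner end, a few degrees anticlockwise, at about (605,190). The gripper blocks the side view of the knob, so I'll clear the arm and check that the knob is still out.

```bash
python3 -m handwheel '[{"delta_rot":[0,0,0],"xyz":[-20,50,0],"hand":0},{"delta_rot":[0,0,0],"xyz":[-40,100,0],"hand":0},{"delta_rot":[0,0,0],"xyz":[-60,150,0],"hand":0},{"delta_rot":[0,0,0],"xyz":[-80,200,0],"hand":0},{"delta_rot":[0,0,0],"xyz":[-80,200,0],"hand":0}]'
python3 - <<'E'
from h import *
im=vision.capture("side")[:,:,::-1];o=cv2.imread("pics/side0.png")
r=lambda i:cv2.resize(i[140:220,235:340],(394,300),interpolation=cv2.INTER_CUBIC)
cv2.imwrite("pics/f2.png",np.hstack([r(o),r(im)]))
c=[.5997,.1105]
for z in(.098,.108):print(z,(px("side",np.r_[c,z])-[235,140])*3.75)
E
```

```text
time_s: 16.55
position: [0.6141, -0.264, 0.205]
tcp_rot: [[0.843, 0.538, 0.002], [0.538, -0.843, -0.002], [0.0, 0.003, -1.0]]
force: [-0.8, 1.2, 0.5]
opening: 0.498
grasp_force: 0.0
0.098 [162.04459687 104.10183812]
0.108 [162.68321692  90.77369781]
```

View pics/f2.png

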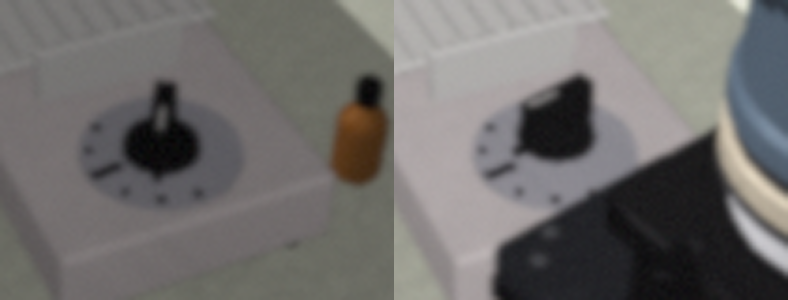

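The bar-top centre is at about (161,91) in the right half. That matches the fully-out prediction (163,91), against (162,104) for the knob in, so it is still out. Handing in.

```bash
python3 -c "
from rig import workorder;print(workorder.hand_in())"
```

```text
the job is handed in; nothing more can be done
None
```

The knob was turned to the lock slot about 7° before the long mark (inside the stated 11° window), pulled fully out (10 mm, against its end stop), released and still out when checked, and the job was handed in at about 17 s.

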